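# Heft the sample boxes and pack the transport case, heaviest at the bottom

## Task

Two of the three identical blue-and-white sample boxes on the bench hold metal samples and one is empty; heft them to tell which is which. Set the heaviest box down gently in the bottom of the transport case's pocket first, then lay the other loaded box flat on top of it, and leave the empty one lying flat on the bench outside the case. Then push the case's lid down, without slamming it, until it is fully shut, and do not disturb the glass jars.

Things in the scene. Friction and masses are not known exactly. Their poses are not given: they have to be found in the camera images.
- box_a: one of three sample boxes that look alike: closed, 112 mm long (its x axis), 62 mm wide (y), 30 mm high (z), blue base, white top. Origin at the centre of its underside. Grip it across its width, near the middle of its plain long sides. One box weighs about 0.76 kg, one 0.42 kg and the empty one 0.16 kg (each within 0.06 kg), drawn anew at each start: any box may be any of these.
- box_b: another of the three boxes: size, axes and origin as box_a, weight hidden
- box_c: another of the three boxes: size, axes and origin as box_a, weight hidden
- case: small aluminium transport case fixed to the bench, 236 mm (its x axis) by 176 mm (y), rim 52 mm above the bench, 4 mm walls, with a dark hard insert whose top is 45 mm above the bench. Origin at the centre of its underside. The insert has one pocket for two boxes stacked flat, long side along the case's y axis. The lid is hinged on the +y long side and stands open there.
- pocket (a point): centre of the pocket's floor, 8 mm above the bench and 30 mm from the case's centre towards the case's -x; axes as the case. The pocket is 72 mm (x) by 122 mm (y), 37 mm deep below the insert's top: the lower box sinks wholly in, the upper one 7 mm. At the middle of both long sides a finger recess goes down to the pocket's floor, 70 mm long (y), reaching 40 mm outwards (x).
- lid (a joint): lid angle, rad: 0 fully shut, about 1.6 to 1.8 at the start (standing upright, leaning slightly outwards), stops at 1.95. Stiff friction hinge: the lid stays where it is left; about 5 N at its free edge moves it.
- hinge (a point): middle of the hinge line, on the case's rim (52 mm above the bench) at its +y edge; the hinge line runs along the case's x axis; axes as the case
- lid_edge (a point): middle of the lid's free edge on its outer face. The lid is a shallow aluminium tray 236 mm along the hinge, 176 mm from hinge to free edge and 28 mm deep; this point lies 176 mm from the hinge line along the lid and 28 mm out along its outer face's normal (the lid's z axis, up when shut). When shut the lid's top is 80 mm above the bench and its ceiling 8 mm above two properly stacked boxes.
- jar_1: bystander: amber glass jar with black cap, 50 mm across, 71 mm high, origin at the centre of its underside; must not be knocked or shifted
- jar_2: bystander: a second such jar; must not be knocked or shifted
Mind the look-alikes: they are no part of the job. What is shaped like the box_a but pink or yellow is not meant. Leave any red look-alike of the box_b alone.

How it is judged (in metres and radians):
On the way, in this order (a step that is already met when the one before it is completed fails the run):
1. the heaviest box lies flat on the floor of the pocket, let go, with no other box in the case (((horizontal distance between box_a and pocket below 0.013 m and z of box_a in the frame of pocket below 0.005 m and angle between box_a's own z axis and vertical below 0.08 rad and contact force between box_a and case above 5.8 N and contact force between the fingers and box_a below 0.2 N and horizontal distance between each of box_b, box_c and pocket above 0.08 m) or (horizontal distance between box_b and pocket below 0.013 m and z of box_b in the frame of pocket below 0.005 m and angle between box_b's own z axis and vertical below 0.08 rad and contact force between box_b and case above 5.8 N and contact force between the fingers and box_b below 0.2 N and horizontal distance between each of box_a, box_c and pocket above 0.08 m) or (horizontal distance between box_c and pocket below 0.013 m and z of box_c in the frame of pocket below 0.005 m and angle between box_c's own z axis and vertical below 0.08 rad and contact force between box_c and case above 5.8 N and contact force between the fingers and box_c below 0.2 N and horizontal distance between each of box_a, box_b and pocket above 0.08 m))), for 0.2 s.
2. the other loaded box lies flat on top of it in the pocket, let go, the lid still open (value of joint lid above 0.3 rad and ((horizontal distance between each of box_a, box_b and pocket below 0.013 m and z of box_a in the frame of pocket below 0.005 m and angle between each of box_a, box_b's own z axis and vertical below 0.08 rad and z of box_b in the frame of pocket between 0.026 and 0.034 m and contact force between box_a and case above 10 N and contact force between box_a and box_b between 2.8 and 5.6 N and contact force between the fingers and box_b below 0.2 N) or (horizontal distance between each of box_a, box_c and pocket below 0.013 m and z of box_a in the frame of pocket below 0.005 m and angle between each of box_a, box_c's own z axis and vertical below 0.08 rad and z of box_c in the frame of pocket between 0.026 and 0.034 m and contact force between box_a and case above 10 N and contact force between box_a and box_c between 2.8 and 5.6 N and contact force between the fingers and box_c below 0.2 N) or (horizontal distance between each of box_b, box_a and pocket below 0.013 m and z of box_b in the frame of pocket below 0.005 m and angle between each of box_b, box_a's own z axis and vertical below 0.08 rad and z of box_a in the frame of pocket between 0.026 and 0.034 m and contact force between box_b and case above 10 N and contact force between box_b and box_a between 2.8 and 5.6 N and contact force between the fingers and box_a below 0.2 N) or (horizontal distance between each of box_b, box_c and pocket below 0.013 m and z of box_b in the frame of pocket below 0.005 m and angle between each of box_b, box_c's own z axis and vertical below 0.08 rad and z of box_c in the frame of pocket between 0.026 and 0.034 m and contact force between box_b and case above 10 N and contact force between box_b and box_c between 2.8 and 5.6 N and contact force between the fingers and box_c below 0.2 N) or (horizontal distance between each of box_c, box_a and pocket below 0.013 m and z of box_c in the frame of pocket below 0.005 m and angle between each of box_c, box_a's own z axis and vertical below 0.08 rad and z of box_a in the frame of pocket between 0.026 and 0.034 m and contact force between box_c and case above 10 N and contact force between box_c and box_a between 2.8 and 5.6 N and contact force between the fingers and box_a below 0.2 N) or (horizontal distance between each of box_c, box_b and pocket below 0.013 m and z of box_c in the frame of pocket below 0.005 m and angle between each of box_c, box_b's own z axis and vertical below 0.08 rad and z of box_b in the frame of pocket between 0.026 and 0.034 m and contact force between box_c and case above 10 N and contact force between box_c and box_b between 2.8 and 5.6 N and contact force between the fingers and box_b below 0.2 N))), for 0.2 s.
At the end, for the whole second after the job is handed in: The heaviest box lies flat on the pocket's floor and the other loaded box flat on it (told by the weight they pass on), both within 13 mm of the pocket's centre and about 5 degrees of level; the lid is shut (within 0.03 rad); the empty box lies flat and still on the bench outside the case (value of joint lid below 0.03 rad and ((horizontal distance between each of box_a, box_b and pocket below 0.013 m and z of box_a in the frame of pocket below 0.005 m and angle between each of box_a, box_b, box_c's own z axis and vertical below 0.08 rad and z of box_b in the frame of pocket between 0.026 and 0.034 m and contact force between box_a and case above 10 N and contact force between box_a and box_b between 2.8 and 5.6 N and height (world z) of box_c below 0.006 m and horizontal distance between box_c and pocket above 0.1 m and linear speed of box_c below 0.02 m/s) or (horizontal distance between each of box_a, box_c and pocket below 0.013 m and z of box_a in the frame of pocket below 0.005 m and angle between each of box_a, box_c, box_b's own z axis and vertical below 0.08 rad and z of box_c in the frame of pocket between 0.026 and 0.034 m and contact force between box_a and case above 10 N and contact force between box_a and box_c between 2.8 and 5.6 N and height (world z) of box_b below 0.006 m and horizontal distance between box_b and pocket above 0.1 m and linear speed of box_b below 0.02 m/s) or (horizontal distance between each of box_b, box_a and pocket below 0.013 m and z of box_b in the frame of pocket below 0.005 m and angle between each of box_b, box_a, box_c's own z axis and vertical below 0.08 rad and z of box_a in the frame of pocket between 0.026 and 0.034 m and contact force between box_b and case above 10 N and contact force between box_b and box_a between 2.8 and 5.6 N and height (world z) of box_c below 0.006 m and horizontal distance between box_c and pocket above 0.1 m and linear speed of box_c below 0.02 m/s) or (horizontal distance between each of box_b, box_c and pocket below 0.013 m and z of box_b in the frame of pocket below 0.005 m and angle between each of box_b, box_c, box_a's own z axis and vertical below 0.08 rad and z of box_c in the frame of pocket between 0.026 and 0.034 m and contact force between box_b and case above 10 N and contact force between box_b and box_c between 2.8 and 5.6 N and height (world z) of box_a below 0.006 m and horizontal distance between box_a and pocket above 0.1 m and linear speed of box_a below 0.02 m/s) or (horizontal distance between each of box_c, box_a and pocket below 0.013 m and z of box_c in the frame of pocket below 0.005 m and angle between each of box_c, box_a, box_b's own z axis and vertical below 0.08 rad and z of box_a in the frame of pocket between 0.026 and 0.034 m and contact force between box_c and case above 10 N and contact force between box_c and box_a between 2.8 and 5.6 N and height (world z) of box_b below 0.006 m and horizontal distance between box_b and pocket above 0.1 m and linear speed of box_b below 0.02 m/s) or (horizontal distance between each of box_c, box_b and pocket below 0.013 m and z of box_c in the frame of pocket below 0.005 m and angle between each of box_c, box_b, box_a's own z axis and vertical below 0.08 rad and z of box_b in the frame of pocket between 0.026 and 0.034 m and contact force between box_c and case above 10 N and contact force between box_c and box_b between 2.8 and 5.6 N and height (world z) of box_a below 0.006 m and horizontal distance between box_a and pocket above 0.1 m and linear speed of box_a below 0.02 m/s))); the robot touches nothing.
It fails at once if a box is dropped into the case (falls over the pocket, let go, faster than from about 15 mm) ((horizontal distance between box_a and pocket below 0.06 m and linear speed of box_a above 0.55 m/s and contact force between the fingers and box_a below 0.2 N) or (horizontal distance between box_b and pocket below 0.06 m and linear speed of box_b above 0.55 m/s and contact force between the fingers and box_b below 0.2 N) or (horizontal distance between box_c and pocket below 0.06 m and linear speed of box_c above 0.55 m/s and contact force between the fingers and box_c below 0.2 N)).
It fails at once if the lid is slammed (value of joint lid below 0.25 rad and velocity of joint lid below -3 rad/s).
It fails at once if a glass jar is knocked over or shifted by more than 20 mm (angle between any of jar_1, jar_2's own z axis and vertical above 0.35 rad or distance of any of jar_1, jar_2 from where it was at the start of the episode above 0.02 m).
It also fails if it takes over 72 s, if anything falls off the work surface, if the arm or the gripper's body presses on something with over 40 N, if the wrist force passes 120 N, or if a joint passes its speed limit or range.

## Robot

A 7-joint arm with a two-finger parallel gripper is mounted at the origin on the work surface. World frame = base frame: x ahead of the robot, y to its left, z up, the work surface at z = 0. Lengths are in mm, angles in rad, forces in N, time in s.
With the tool pointing down it reaches from about 350 to 900 mm from the base axis. Payload 8.1 kg.
Tool frame: the origin (TCP) lies at the very end of the fingers, on their centre line; the grasp point (between the pads) lies r.tcp_to_grasp behind it (r.tcp_to_grasp is the distance from the TCP to the grasp point, in mm); z points along the fingers, x is the direction in which the jaws open and shut, and the axes are right-handed (so a half turn about z gives the same grasp; the last joint's range is limited). The gripper opens to 85 mm and grips with 20 to 120 N. Pads are 22 mm wide; open, the fingers measure 114 mm over their backs; the gripper's body (76 mm by 85 mm) begins 54 mm behind the grasp point. The pads swing forward as they close: fully open they stand 13 mm farther back than shut.
Start: joints at [-1.381, 0.434, 0.025, 1.573, -0.012, 1.134, -0.075], TCP at [180.424, 598.406, 206.723] pointing down, gripper open.
Joint ranges: [-2.62, 2.62], [-0.44, 2.09], [-1.27, 1.32], [0.08, 2.57], [-1.32, 4.46], [0.12, 2], [-2.74, 2.74]. Speed limits (rad/s): [2.22, 2.22, 3.01, 3.01, 3.14, 3.14, 3.14].

## Interface

Orientations are given as a rotation vector (axis times angle).
In Python, from bench import r, cams, order gives the robot as it stands.
- The arm moves only by the tool send_rows, never from a script. Its argument "series" is text: rows parted by semicolons, each of 6 numbers parted by spaces: the shift along the tool's x, y, z normalised to -1 to 1, where 1 is 0.5 m, then the turn, a rotation vector about the tool's x, y, z normalised to -1 to 1, where 1 is 45 degrees. In form: x y z wx wy wz; .... A call has 1 to 20 rows; each row shifts and turns the commanded pose from where the row before left it, along the tool's axes as they then stand; what a row does not reach is not made up. A row lasts 1/10 s, in which the tool goes at most 50 mm and 8.59 degrees, less where a joint would pass 70% of its speed; a pose out of reach is approached as far as the arm can. A call with a number of a shift or a turn outside -1 to 1 is refused whole. A call with a gripper value outside its range is refused whole. "jaw" is the opening, from 0 (shut) to 1 (fully open), set as the call begins (left out, the last holds). The fingers move at their own pace and stop on an object; "force" is the grip in N (left out, the last holds). Time passes only in rows, so rows that do not move let the fingers close. It gives the time, the measured TCP pose, the force and the opening at its end, in the units of the state.
- r.state(): the state, without advancing time (a new reading comes with each control period).
- cams.snapshot(name): name is "scene" or "top"; returns a dict with "color" (384x512x3 uint8, blue, green, red), "camera_matrix" (3x3 intrinsics, pixels), "pose" (4x4, takes a point from camera to world coordinates). Camera axes: x right, y up, looking along -z (the intrinsics and any distortion apply to the point x, -y, -z); pixel columns grow to the right and rows downward; lengths in mm; the calibration is good to about 2 mm. A picture is of the moment at which its call begins. There is no depth.
- order.close_job(): hands the job in, once; it reports no verdict.
The state is a dict: "clock": time; "joint_pos": joint angles; "joint_velocities": joint speeds; "joint_efforts": joint torques, N m; "ee_pos": TCP position; "tcp_rot": TCP orientation; "ft_force": force on the tool from outside, world axes, zero at the start; "torque": the same for the moment, N m; "finger_gap": finger opening in mm.
Only numpy, scipy, OpenCV 4.12 (cv2) and the standard library are available. Lean on these libraries where they do the work, as an engineer would, in place of code of your own. Each camera call takes 0.05 s, during which the arm holds its last target. There are 200 camera calls.

## Working session

There is one attempt and no reset: what is moved stays moved. The work goes in short steps, Python scripts to look and compute and a tool call to move; the robot and the scene stay as the last step left them, time stands still between calls to the robot, and variables do not carry over. Pictures are saved under pics/ and viewed, about 8 in all and at most 12, crops included, and the job is handed in when it is done.

Besides the shell and the picture viewer there is one more tool, called after "Request:" as name(argument=value, ...) on one line, values as JSON. send_rows: Moves the arm, as the interface text tells. Its arguments: {"type":"object","properties":{"series":{"type":"string"},"jaw":{"type":"number"},"force":{"type":"number"}},"required":["series"]}

```bash
ls; mkdir -p pics
python3 - <<'E'
from bench import r,cams
import cv2
print(r.state(), r.tcp_to_grasp)
for n in("scene","top"):
    s=cams.snapshot(n); cv2.imwrite(f"pics/{n}0.png",s["color"]); print(n,s["camera_matrix"],s["pose"],[k for k in s])
E
```

```text
pics
{'clock': 0.0, 'joint_pos': array([-1.3806249 ,  0.43523179,  0.02499221,  1.5741209 , -0.01164224,
        1.13402509, -0.07512522]), 'joint_velocities': array([-0.0036109 ,  0.00014996, -0.00119933, -0.00190056,  0.00035808,
        0.00076089,  0.00046838]), 'joint_efforts': array([ 2.95363943e-04, -6.70484090e+01,  1.02519248e+00, -3.16205049e+01,
        1.56138826e-02,  1.24931560e-02,  3.43489921e-05]), 'ee_pos': array([180.27128369, 597.84256683, 205.9115515 ]), 'tcp_rot': array([ 2.52097250e+00,  1.87285211e+00, -1.95072043e-03]), 'ft_force': array([ 1.11766521, -0.18984525,  0.49895346]), 'torque': array([-0.01010847,  0.03041349, -0.01111062]), 'finger_gap': 85.29258421811551} 18.700000000000003
scene [[390.15858436   0.         254.06907101]
 [  0.         390.15858436 189.77337685]
 [  0.           0.           1.        ]] [[-6.61014968e-01 -5.66425075e-01  4.92160387e-01  1.14776994e+03]
 [ 7.50276444e-01 -4.88402540e-01  4.45587496e-01  4.75349976e+02]
 [-1.20195480e-02  6.63796349e-01  7.47816780e-01  9.78022063e+02]
 [ 0.00000000e+00  0.00000000e+00  0.00000000e+00  1.00000000e+00]] ['color', 'camera_matrix', 'pose']
top [[428.54874188   0.         256.06878441]
 [  0.         428.54874188 186.84015617]
 [  0.           0.           1.        ]] [[-1.07520526e-02  9.84830176e-01 -1.73187523e-01  3.21778448e+02]
 [-9.99836750e-01 -1.31036353e-02 -1.24406083e-02 -7.98495308e+01]
 [-1.45212726e-02  1.73025488e-01  9.84810293e-01  1.40880263e+03]
 [ 0.00000000e+00  0.00000000e+00  0.00000000e+00  1.00000000e+00]] ['color', 'camera_matrix', 'pose']
```

View pics/scene0.png

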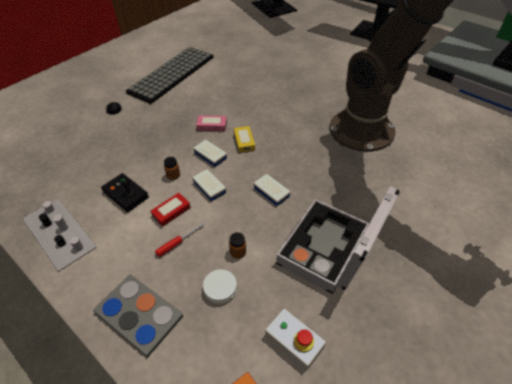

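View pics/top0.png

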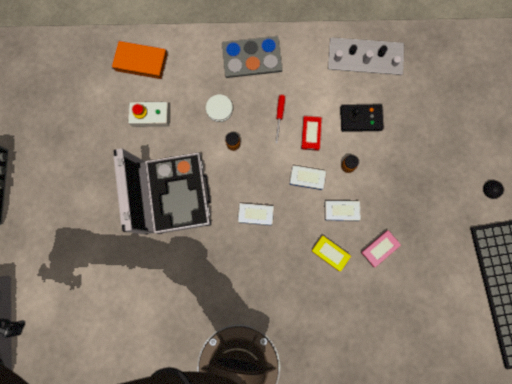

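Scene: three blue/white boxes at top px (308,177), (256,213), (342,210). Look-alikes are red (312,132), yellow (331,253) and pink (381,247). Jars are at (233,140) and (349,162); the case is at (180,195) with its lid on the left (+y).

```bash
cat > h.py <<'E'
import numpy as np,cv2
def ray(s,p,z):
    K=s["camera_matrix"];P=s["pose"];p=np.atleast_2d(np.float64(p))
    d=np.c_[(p[:,0]-K[0,2])/K[0,0],-(p[:,1]-K[1,2])/K[1,1],-np.ones(len(p))]@P[:3,:3].T
    o=P[:3,3];t=(z-o[2])/d[:,2];return o+t[:,None]*d
def proj(s,X):
    X=np.atleast_2d(np.float64(X));P=s["pose"];c=(X-P[:3,3])@P[:3,:3];K=s["camera_matrix"]
    return np.c_[K[0,0]*c[:,0]/-c[:,2]+K[0,2],K[1,1]*-c[:,1]/-c[:,2]+K[1,2]]
def boxes(s,rough,z=30,thr=150,half=26):
    out=[]
    for (u,v) in rough:
        u,v=int(u),int(v);x0,y0=max(u-half,0),max(v-half,0);c=s["color"][y0:v+half,x0:u+half].astype(int)
        m=((c.min(2)>thr)).astype(np.uint8)
        cs,_=cv2.findContours(m,cv2.RETR_EXTERNAL,cv2.CHAIN_APPROX_NONE)
        k=max(cs,key=cv2.contourArea).reshape(-1,2)+[x0,y0]
        w=ray(s,k,z)[:,:2].astype(np.float32)
        (cx,cy),(a,b),ang=cv2.minAreaRect(w)
        if b>a: ang+=90
        out.append((round(cx,1),round(cy,1),round(max(a,b),1),round(min(a,b),1),round((ang+90)%180-90,1)))
    return out
E
python3 - <<'E'
from bench import cams
from h import *
t=cams.snapshot("top");s=cams.snapshot("scene")
R=[(308,177),(256,213),(342,210)]
b=boxes(t,R);print(b)
for (x,y,*_) in b: print(proj(s,[x,y,30]))
print(boxes(s,[proj(s,[q[0],q[1],30])[0] for q in b],thr=150))
print("jars",ray(t,[(232.5,137),(349.5,160)],71),ray(s,[(237,239),(170,162)],71))
for p in R: print(s["color"][0,0],t["color"][p[1]-14:p[1]+14:2,p[0]].tolist())
a=cv2.resize(t["color"][140:245,105:225],None,fx=4,fy=4,interpolation=2)
c=cv2.resize(s["color"][180:300,265:410],None,fx=4,fy=4,interpolation=2)
cv2.imwrite("pics/ca.png",a);cv2.imwrite("pics/cb.png",c)
E
```

```text
[(596.1, -231.9, 111.2, 60.6, 79.6), (476.7, -59.1, 112.0, 60.7, 84.5), (484.7, -341.9, 110.5, 58.4, 89.3)]
[[207.51978163 181.15808165]]
[[270.56187613 186.15574839]]
[[208.49440354 149.2272537 ]]
[(594.5, -228.5, 108.0, 56.9, 80.9), (475.9, -56.4, 106.1, 56.2, 85.4), (484.6, -337.2, 105.0, 54.7, 88.2)]
jars [[ 721.93646137   11.6206728    71.        ]
 [ 640.12677541 -362.380201     71.        ]] [[ 720.17596463   20.45510949   71.        ]
 [ 640.89816813 -358.95805485   71.        ]]
[10  8 70] [[143, 160, 177], [139, 158, 175], [122, 134, 144], [201, 211, 210], [197, 211, 209], [189, 213, 210], [190, 215, 211], [188, 214, 210], [187, 214, 210], [191, 211, 207], [209, 213, 209], [201, 206, 202], [108, 93, 88], [135, 152, 166]]
[10  8 70] [[134, 152, 167], [133, 148, 164], [92, 105, 116], [180, 187, 186], [209, 215, 211], [193, 212, 208], [190, 214, 212], [189, 215, 211], [189, 214, 210], [189, 212, 210], [206, 211, 209], [218, 213, 210], [161, 155, 152], [121, 135, 148]]
[10  8 70] [[128, 145, 161], [126, 141, 157], [93, 98, 105], [202, 208, 204], [181, 186, 184], [190, 213, 210], [186, 208, 207], [187, 214, 209], [188, 213, 210], [184, 211, 207], [211, 214, 209], [213, 210, 204], [139, 132, 129], [128, 141, 154]]
```

View pics/ca.png

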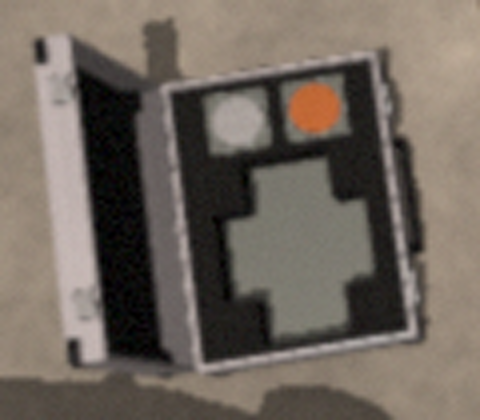

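View pics/cb.png

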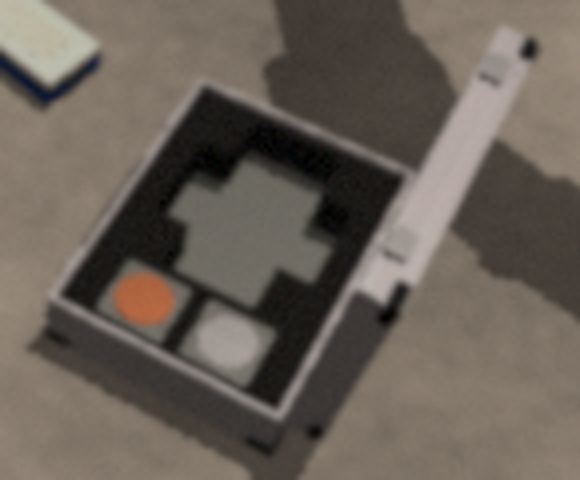

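```bash
cat >> h.py <<'E'
from scipy.spatial.transform import Rotation as Rn
def goto(st,x,y,z,yaw):
    """print turn about tool z (deg, norm) then shift in tool axes (norm) to reach TCP target, tool down, tool-x heading yaw(deg) mod 180"""
    R=Rn.from_rotvec(st["tcp_rot"]);M=R.as_matrix()
    cur=np.degrees(np.arctan2(M[1,0],M[0,0]));d=(yaw-cur+90)%180-90
    T=Rn.from_euler('z',cur+d,degrees=True)*Rn.from_euler('x',180,degrees=True)
    rv=(R.inv()*T).as_rotvec(degrees=True)
    D=T.as_matrix().T@(np.array([x,y,z])-st["ee_pos"])
    print("yaw",cur.round(1),"q7",st["joint_pos"][6].round(2),"turn norm",(rv/45).round(3),"shift norm",(D/500).round(4),"mm",D.round(1))
E
python3 - <<'E'
from bench import r,cams
from h import *
t=cams.snapshot("top");s=cams.snapshot("scene")
f=lambda q,o:(np.array(q)+.5)/4-.5+o
ca=f([(382,50),(418,335),(200,372),(165,85)],[105,140])
cb=f([(52,295),(205,80),(412,172),(280,415)],[265,180])
for nm,S,c in(("t",t,ca),("s",s,cb)):
    w=ray(S,c,52)[:,:2]; print(nm,w.round(1).tolist(),np.linalg.norm(np.roll(w,-1,0)-w,axis=1).round(1),w.mean(0).round(1))
    x=w[0]-w[1]+w[3]-w[2];print("yaw",np.degrees(np.arctan2(x[1],x[0])))
    y=w[3]-w[0]+w[2]-w[1];print("yaw",np.degrees(np.arctan2(-y[0],y[1])))
# pocket floor light mask
for nm,S,p in(("t",t,(180,202)),("s",s,(328,237))):
    c=S["color"].astype(int);m=(cv2.inRange(S["color"],(75,75,75),(150,150,150)))
    m=cv2.erode(m,np.ones((1,1)))
    n,l,stt,cen=cv2.connectedComponentsWithStats(m,connectivity=4);k=l[p[1],p[0]]
    print(nm,S["color"][p[1],p[0]],stt[k],cen[k],ray(S,cen[k],8))
    if stt[k][4]<4000:
        ks,_=cv2.findContours((l==k).astype(np.uint8),0,1); w=ray(S,ks[0].reshape(-1,2),8)[:,:2].astype(np.float32);print(cv2.minAreaRect(w))
E
```

```text
t [[678.0, 118.9], [444.7, 87.5], [417.5, 260.1], [651.2, 295.8]] [235.4 174.7 236.4 179. ] [547.8 190.6]
yaw 8.176220493375887
yaw 8.789418496951138
s [[672.5, 128.8], [443.9, 95.5], [417.2, 261.9], [646.1, 298.7]] [230.9 168.5 231.9 172. ] [544.9 196.2]
yaw 8.709695390981192
yaw 8.981428413756365
t [112 123 125] [ 162  180   36   44 1106] [179.67540687 201.51808318] [[522.19005194 191.08435123   8.        ]]
((522.3949584960938, 191.30674743652344), (142.91050720214844, 115.0732421875), 8.787138938903809)
s [ 96 106 108] [308 221  39  35 866] [326.60623557 237.93418014] [[512.19318351 188.75821651   8.        ]]
((510.2443542480469, 188.13636779785156), (122.23497772216797, 108.55833435058594), 42.68721008300781)
```

Run:
```python
from bench import r
from h import *
goto(r.state(),476,-58,220,-5)
```

```text
yaw 73.2 q7 -0.08 turn norm [0.    0.    1.738] shift norm [ 0.7034  1.256  -0.0271] mm [351.7 628.  -13.5]
```

Request:
send_rows(series="0 0 -0.03 0 0 0.174; 0 0 -0.03 0 0 0.174; 0 0 -0.03 0 0 0.174; 0 0 -0.03 0 0 0.174; 0 0 -0.03 0 0 0.174; 0 0 0 0 0 0.174; 0 0 0 0 0 0.174; 0 0 0 0 0 0.174; 0 0 0 0 0 0.174; 0 0 0 0 0 0.174; 0 0 0 0 0 0", jaw=1, force=60)

```text
clock: 1.4
ee_pos: [180.2, 598.4, 281.6]
tcp_rot: [3.138, -0.142, 0.0]
ft_force: [0.2, 0.2, 0.4]
finger_gap: 85.5
```

Request:
send_rows(series="0.04 0.07 0 0 0 0; 0.047 0.0837 0 0 0 0; 0.047 0.0837 0 0 0 0; 0.047 0.0837 0 0 0 0; 0.047 0.0837 0 0 0 0; 0.047 0.0837 0 0 0 0; 0.047 0.0837 0 0 0 0; 0.047 0.0837 0 0 0 0; 0.047 0.0837 0 0 0 0; 0.047 0.0837 0 0 0 0; 0.047 0.0837 0 0 0 0; 0.047 0.0837 0 0 0 0; 0.047 0.0837 0 0 0 0; 0.047 0.0837 0 0 0 0; 0.047 0.0837 0 0 0 0; 0 0 0 0 0 0; 0 0 0 0 0 0")

```text
clock: 3.1
ee_pos: [473.1, -52.3, 281.6]
tcp_rot: [3.138, -0.139, -0.0]
ft_force: [-0.0, 1.1, 0.2]
finger_gap: 85.3
```

Run:
```python
from bench import r
from h import *
s=r.state();print(s["clock"],s["ee_pos"],s["ft_force"])
goto(s,476,-58,6,-5)
```

```text
3.1 [473.10317613 -52.29147816 281.62624172] [-0.01432296  1.14073294  0.16594181]
yaw -5.1 q7 0.08 turn norm [ 0.001  0.    -0.002] shift norm [0.0068 0.0109 0.5513] mm [  3.4   5.4 275.6]
```

Request:
send_rows(series="0.0068 0.0109 0.06 0 0 0; 0 0 0.09 0 0 0; 0 0 0.09 0 0 0; 0 0 0.09 0 0 0; 0 0 0.08 0 0 0; 0 0 0.06 0 0 0; 0 0 0.04 0 0 0; 0 0 0.03 0 0 0; 0 0 0.011 0 0 0; 0 0 0 0 0 0; 0 0 0 0 0 0")

```text
clock: 4.2
ee_pos: [476.4, -56.0, 6.8]
tcp_rot: [-3.138, 0.137, -0.001]
ft_force: [-1.1, 0.7, -0.9]
finger_gap: 85.3
```

Request:
send_rows(series="0 0 0 0 0 0; 0 0 0 0 0 0; 0 0 0 0 0 0; 0 0 0 0 0 0; 0 0 0 0 0 0; 0 0 0 0 0 0; 0 0 0 0 0 0; 0 0 0 0 0 0", jaw=0)

```text
clock: 5.0
ee_pos: [475.9, -56.7, 6.2]
tcp_rot: [-3.138, 0.139, 0.0]
ft_force: [0.9, -0.6, 0.2]
finger_gap: 0.2
```

Request:
send_rows(series="0 0 -0.02 0 0 0; 0 0 -0.04 0 0 0; 0 0 -0.04 0 0 0; 0 0 -0.02 0 0 0; 0 0 0 0 0 0; 0 0 0 0 0 0; 0 0 0 0 0 0; 0 0 0 0 0 0")

```text
clock: 5.8
ee_pos: [475.4, -56.7, 65.6]
tcp_rot: [3.138, -0.139, -0.002]
ft_force: [-0.1, 0.1, -0.2]
finger_gap: 0.2
```

Run:
```python
from bench import r,cams
from h import *
t=cams.snapshot("top");s=cams.snapshot("scene")
cv2.imwrite("pics/m.png",np.hstack([cv2.resize(t["color"][150:280,190:370],None,fx=2.2,fy=2.2),cv2.resize(s["color"][90:220,190:370],None,fx=2.2,fy=2.2)]))
print(r.state()["ee_pos"],proj(t,r.state()["ee_pos"]),proj(s,r.state()["ee_pos"]))
```

```text
[475.60279756 -56.76937482  65.73120077] [[254.40894667 212.62334345]] [[271.5590067  178.83603727]]
```

View pics/m.png

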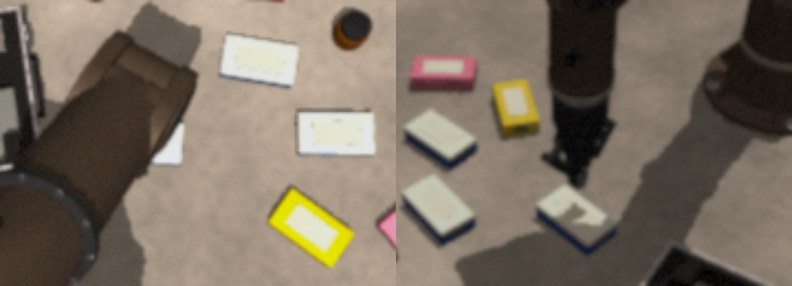

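Run:
```python
from bench import r,cams
from h import *
s=cams.snapshot("scene");e=r.state()["ee_pos"]
c=cv2.resize(s["color"][130:215,225:310],None,fx=7,fy=7,interpolation=2)
for dz in(0,20,40):
    p=proj(s,e+[0,0,dz])[0];q=((p-[225,130]+.5)*7).astype(int);cv2.drawMarker(c,tuple(map(int,q)),(0,255,0),0,12,1)
for x,y,z in[(476,-58,30),(476,-58,0)]:
    p=proj(s,[x,y,z])[0];q=((p-[225,130]+.5)*7).astype(int);cv2.drawMarker(c,tuple(map(int,q)),(0,0,255),0,12,1)
cv2.imwrite("pics/m2.png",c)
print(boxes(s,[(270,188)]),boxes(s,[(270,188)],thr=120))
```

```text
[(475.0, -64.3, 91.8, 57.6, 84.3)] [(473.8, -64.2, 102.9, 63.3, 86.5)]
```

View pics/m2.png

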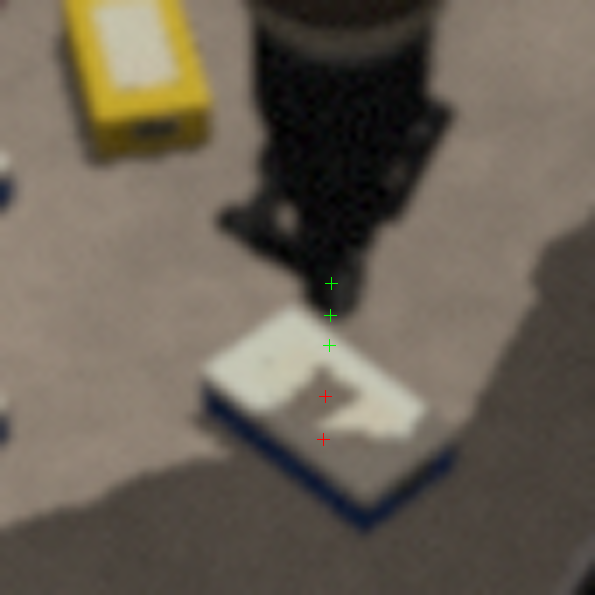

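The fingers closed above the box: the tips seem to end about 20 mm higher than the reported TCP. I'll touch the box top with closed fingers to measure this.

Request:
send_rows(series="0 0 0.06 0 0 0; 0 0 0.04 0 0 0; 0 0 0.015 0 0 0; 0 0 0.005 0 0 0; 0 0 0 0 0 0")

```text
clock: 6.45
ee_pos: [476.1, -56.9, 6.4]
tcp_rot: [3.138, -0.14, 0.0]
ft_force: [0.4, 0.5, -0.2]
finger_gap: 0.1
```

Request:
send_rows(series="0 0 0.004 0 0 0; 0 0 0.004 0 0 0; 0 0 0 0 0 0")

```text
clock: 6.75
ee_pos: [476.9, -56.8, 5.3]
tcp_rot: [-3.135, 0.141, -0.004]
ft_force: [-12.3, 0.5, 51.1]
finger_gap: -0.6
```

Request:
send_rows(series="0 0 -0.03 0 0 0; 0 0 -0.05 0 0 0; 0 0 0 0 0 0; 0 0 0 0 0 0; 0 0 0 0 0 0; 0 0 0 0 0 0; 0 0 0 0 0 0", jaw=1)

```text
clock: 7.45
ee_pos: [475.6, -56.8, 41.7]
tcp_rot: [3.138, -0.14, -0.001]
ft_force: [0.9, -0.4, -0.2]
finger_gap: 85.1
```

Run:
```python
from bench import r
from h import *
s=r.state();print(s["clock"],s["ee_pos"],s["ft_force"],s["finger_gap"])
goto(s,476,-58,-22,-5)
```

```text
7.45 [475.59566095 -56.7538759   41.74243147] [ 0.8903974  -0.44689662 -0.19820527] 85.12285025434626
yaw -5.1 q7 0.47 turn norm [ 0.     0.001 -0.002] shift norm [0.001  0.0024 0.1275] mm [ 0.5  1.2 63.7]
```

Request:
send_rows(series="0.001 0.0024 0.05 0 0 0; 0 0 0.04 0 0 0; 0 0 0.02 0 0 0; 0 0 0.01 0 0 0; 0 0 0.0075 0 0 0; 0 0 0 0 0 0")

```text
clock: 8.05
ee_pos: [476.5, -58.0, -21.5]
tcp_rot: [3.138, -0.139, 0.0]
ft_force: [-0.0, -0.2, 0.3]
finger_gap: 85.2
```

Request:
send_rows(series="0 0 0 0 0 0; 0 0 0 0 0 0; 0 0 0 0 0 0; 0 0 0 0 0 0; 0 0 0 0 0 0; 0 0 0 0 0 0", jaw=0)

```text
clock: 8.65
ee_pos: [476.6, -57.8, -20.8]
tcp_rot: [-3.138, 0.139, -0.001]
ft_force: [-2.3, 0.4, 7.4]
finger_gap: 60.8
```

Request:
send_rows(series="0 0 -0.01 0 0 0; 0 0 -0.03 0 0 0; 0 0 -0.04 0 0 0; 0 0 -0.04 0 0 0; 0 0 -0.02 0 0 0; 0 0 0 0 0 0; 0 0 0 0 0 0; 0 0 0 0 0 0; 0 0 0 0 0 0")

```text
clock: 9.55
ee_pos: [475.8, -57.9, 47.8]
tcp_rot: [3.138, -0.139, -0.002]
ft_force: [-0.1, -0.1, -4.6]
finger_gap: 60.9
```

Run:
```python
from bench import r,cams
from h import *
f=[]
for i in range(4): cams.snapshot("scene");f.append(r.state()["ft_force"])
st=r.state();print(st["clock"],st["ee_pos"],st["finger_gap"],np.array(f).round(2), st["torque"])
goto(st,476,-58,-22,-5)
```

```text
9.75 [476.14716923 -58.05668858  48.16103496] 61.01363722912477 [[-0.02  0.35 -4.95]
 [ 0.29 -0.69 -3.6 ]
 [ 0.73 -0.19 -4.19]
 [-0.91  0.91 -3.68]] [-0.01725757 -0.03083814  0.02137389]
yaw -5.1 q7 0.46 turn norm [ 0.     0.001 -0.002] shift norm [-3.000e-04 -1.000e-04  1.403e-01] mm [-0.2 -0.  70.2]
```

Box B weighs about 0.43 kg, so it is the medium one. I'll set it back down and go to A.

Request:
send_rows(series="0 0 0.05 0 0 0; 0 0 0.05 0 0 0; 0 0 0.02 0 0 0; 0 0 0.01 0 0 0; 0 0 0.0075 0 0 0; 0 0 0 0 0 0; 0 0 0 0 0 0")

```text
clock: 10.45
ee_pos: [476.9, -58.0, -19.7]
tcp_rot: [-3.138, 0.139, -0.002]
ft_force: [0.1, -0.3, -3.6]
finger_gap: 60.7
```

Request:
send_rows(series="0 0 0 0 0 0; 0 0 0 0 0 0; 0 0 0 0 0 0; 0 0 -0.03 0 0 0; 0 0 -0.06 0 0 0; 0 0 -0.08 0 0 0; 0 0 -0.06 0 0 0; 0 0 0 0 0 0; 0 0 0 0 0 0", jaw=1)

```text
clock: 11.35
ee_pos: [476.8, -57.5, 95.2]
tcp_rot: [-3.138, 0.138, -0.003]
ft_force: [-0.2, 1.0, -0.0]
finger_gap: 85.6
```

Run:
```python
from bench import r
from h import *
s=r.state();print(s["clock"],s["ee_pos"],s["ft_force"],s["finger_gap"])
goto(s,595.5,-230,80,-10);goto(s,484.6,-340,80,-1)
```

```text
11.35 [476.83606889 -57.50864083  95.22081676] [-0.19203017  0.95882161 -0.0316549 ] 85.5834691639319
yaw -5.0 q7 0.39 turn norm [-0.001 -0.002  0.11 ] shift norm [0.2936 0.2985 0.0304] mm [146.8 149.3  15.2]
yaw -5.0 q7 0.39 turn norm [-0.001 -0.002 -0.09 ] shift norm [0.0254 0.5646 0.0304] mm [ 12.7 282.3  15.2]
```

Request:
send_rows(series="0 0 0 0 0 0.11; 0.03 0.03 0 0 0 0; 0.055 0.056 0 0 0 0; 0.06 0.061 0 0 0 0; 0.06 0.061 0 0 0 0; 0.055 0.056 0.02 0 0 0; 0.0336 0.0345 0.01 0 0 0; 0 0 0 0 0 0; 0 0 0 0 0 0; 0 0 0 0 0 0")

```text
clock: 12.35
ee_pos: [594.1, -229.2, 78.8]
tcp_rot: [-3.128, 0.274, 0.003]
ft_force: [-0.8, 0.1, -0.7]
finger_gap: 85.0
```

Run:
```python
from bench import r
from h import *
s=r.state();print(s["clock"],s["ee_pos"],s["ft_force"],s["finger_gap"])
goto(s,595.5,-230,-22,-10)
```

```text
12.35 [ 594.10899406 -229.16316453   78.84564804] [-0.84766157  0.05107735 -0.69608881] 84.98757561515386
yaw -10.0 q7 0.59 turn norm [-0.001  0.002 -0.   ] shift norm [0.003  0.0012 0.2017] mm [  1.5   0.6 100.8]
```

Request:
send_rows(series="0.003 0.001 0.03 0 0 0; 0 0 0.06 0 0 0; 0 0 0.05 0 0 0; 0 0 0.03 0 0 0; 0 0 0.02 0 0 0; 0 0 0.0105 0 0 0; 0 0 0 0 0 0")

```text
clock: 13.05
ee_pos: [596.3, -231.2, -20.7]
tcp_rot: [-3.13, 0.274, 0.0]
ft_force: [0.5, -0.1, 0.6]
finger_gap: 85.3
```

Request:
send_rows(series="0 0 0 0 0 0; 0 0 0 0 0 0; 0 0 0 0 0 0; 0 0 0 0 0 0; 0 0 0 0 0 0; 0 0 0 0 0 0", jaw=0)

```text
clock: 13.65
ee_pos: [596.5, -231.4, -19.3]
tcp_rot: [-3.129, 0.275, -0.001]
ft_force: [-1.8, 0.6, 5.9]
finger_gap: 60.8
```

Request:
send_rows(series="0 0 -0.01 0 0 0; 0 0 -0.03 0 0 0; 0 0 -0.04 0 0 0; 0 0 -0.04 0 0 0; 0 0 -0.02 0 0 0; 0 0 0 0 0 0; 0 0 0 0 0 0; 0 0 0 0 0 0; 0 0 0 0 0 0")

```text
clock: 14.55
ee_pos: [595.7, -230.9, 48.5]
tcp_rot: [-3.129, 0.275, 0.003]
ft_force: [-0.5, -0.5, -7.3]
finger_gap: 60.9
```

Run:
```python
from bench import r,cams
from h import *
f=[]
for i in range(4): cams.snapshot("scene");f.append(r.state()["ft_force"])
st=r.state();print(st["clock"],st["ee_pos"],st["finger_gap"],np.array(f).round(2).tolist())
goto(st,516.8,188.7,48,8.7)
```

```text
14.75 [ 596.10235167 -231.22318677   49.06315649] 60.6855961408565 [[-0.51, 0.43, -7.57], [0.25, 0.69, -7.84], [-0.38, -0.31, -7.41], [-0.69, -0.3, -7.7]]
yaw -10.0 q7 0.62 turn norm [-0.     0.001 -0.416] shift norm [-0.0297 -0.8542  0.0021] mm [ -14.9 -427.1    1.1]
```

Box A weighs about 0.77 kg, the heaviest. I'll carry it to above the pocket.

Request:
send_rows(series="0 0 -0.02 0 0 -0.139; 0 0 -0.02 0 0 -0.139; 0 0 0 0 0 -0.138; -0.003 -0.04 0 0 0 0; -0.003 -0.07 0 0 0 0; -0.003 -0.085 0 0 0 0; -0.003 -0.085 0 0 0 0; -0.003 -0.085 0 0 0 0; -0.003 -0.085 0 0 0 0; -0.003 -0.085 0 0 0 0; -0.003 -0.085 0 0 0 0; -0.003 -0.085 0 0 0 0; -0.003 -0.08 0 0 0 0; 0 -0.05 0 0 0 0; 0 -0.0192 0 0 0 0; 0 0 0 0 0 0; 0 0 0 0 0 0; 0 0 0 0 0 0")

```text
clock: 16.55
ee_pos: [517.4, 186.7, 69.6]
tcp_rot: [3.132, 0.234, 0.001]
ft_force: [0.4, 0.0, -7.5]
finger_gap: 60.5
```

Run:
```python
from bench import r,cams
from h import *
t=cams.snapshot("top");s=cams.snapshot("scene")
st=r.state();e=st["ee_pos"];print(st["clock"],e,st["finger_gap"])
goto(st,516.8,188.7,-12,8.7)
z=e[2]+21
P=proj(t,[e[0],e[1],z+30])[0];Q=proj(s,[e[0],e[1],z+30])[0];print(P,Q,proj(t,[547.8,190.6,52]))
a=cv2.resize(t["color"][145:245,130:230],None,fx=4,fy=4,interpolation=2)
c=cv2.resize(s["color"][190:290,270:370],None,fx=4,fy=4,interpolation=2)
cv2.imwrite("pics/n.png",np.hstack([a,c]))
```

```text
16.65 [517.33891741 187.09985529  69.5793608 ] 61.045651208195586
yaw 8.5 q7 0.18 turn norm [ 0.    -0.    -0.003] shift norm [-0.0006 -0.0033  0.1632] mm [-0.3 -1.7 81.6]
[173.92540281 197.932423  ] [330.21429936 215.53046486] [[177.386175   191.72413975]]
```

View pics/n.png

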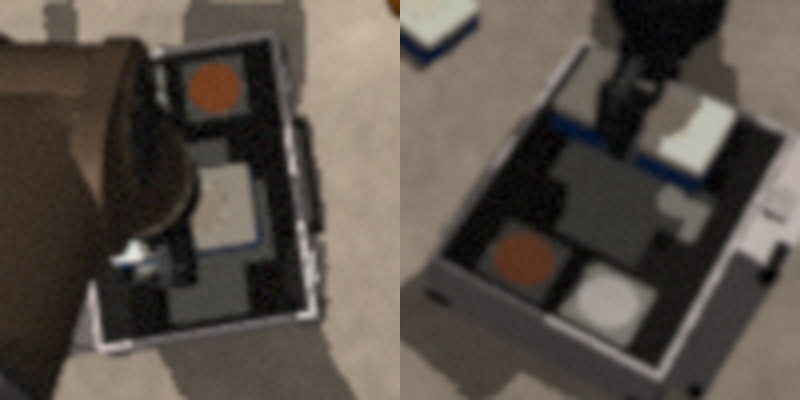

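Run:
```python
from bench import cams
from h import *
t=cams.snapshot("top");s=cams.snapshot("scene")
f=lambda q,o:(np.array(q)+.5)/4-.5+o
z=120.5;th=np.radians(8.7);ey=np.array([-np.sin(th),np.cos(th)]);ex=np.array([np.cos(th),np.sin(th)])
w=ray(t,f([(250,165),(257,241)],[130,145]),z)[:,:2];print(w,w.mean(0)+56*ey)
w=ray(s,f([(737-400,113),(692-400,178)],[270,190]),z)[:,:2];print(w,w.mean(0)-56*ey)
# rim: top: right corners (275,36),(316,315); bottom-left (101,349)
w=ray(t,f([(275,36),(316,315),(101,349)],[130,145]),52)[:,:2];print("case c top",(w[0]+w[2])/2, np.linalg.norm(w[0]-w[1]),np.linalg.norm(w[2]-w[1]),w[1]+118*ex+88*ey, w[0]-118*ex+88*ey,w[2]+118*ex-88*ey)
w=ray(s,f([(588-400,40),(440-400,257),(660-400,378)],[270,190]),52)[:,:2];print("case c scene",(w[0]+w[2])/2,np.linalg.norm(w[0]-w[1]),np.linalg.norm(w[2]-w[1]),w[0]+118*ex+88*ey,w[1]-118*ex+88*ey)
```

```text
[[553.94064456 132.0972836 ]
 [495.25022235 125.8850712 ]] [516.12482752 184.34683506]
[[481.62056993 240.7774199 ]
 [547.91657747 247.18906213]] [523.23917963 188.62758335]
case c top [546.42466692 191.95260147] 231.04707233299595 172.10983392608736 [548.04160731 193.91198445] [543.06803271 193.66643815] [549.78130112 190.2387648 ]
case c scene [545.16457344 198.58112055] 230.62463568811202 167.43454023572474 [545.75665023 202.09635271] [540.16000821 203.08579715]
```

Request:
send_rows(series="0 -0.0044 0 0 0 -0.003; 0 0 0.02 0 0 0; 0 0 0.03 0 0 0; 0 0 0.03 0 0 0; 0 0 0.01 0 0 0; 0 0 0.01 0 0 0; 0 0 0.01 0 0 0; 0 0 0.01 0 0 0; 0 0 0 0 0 0")

```text
clock: 17.65
ee_pos: [516.4, 190.8, 9.0]
tcp_rot: [3.132, 0.242, -0.001]
ft_force: [-0.2, -0.8, -7.3]
finger_gap: 60.6
```

Request:
send_rows(series="0 0 0.01 0 0 0; 0 0 0.01 0 0 0; 0 0 0.01 0 0 0; 0 0 0.006 0 0 0; 0 0 0.004 0 0 0; 0 0 0 0 0 0; 0 0 0 0 0 0")

```text
clock: 18.35
ee_pos: [516.7, 190.9, -10.5]
tcp_rot: [-3.132, -0.242, -0.0]
ft_force: [0.4, 0.7, -7.3]
finger_gap: 60.7
```

Request:
send_rows(series="0 0 0.003 0 0 0; 0 0 0.001 0 0 0; 0 0 0 0 0 0")

```text
clock: 18.65
ee_pos: [517.0, 191.0, -11.3]
tcp_rot: [-3.131, -0.241, -0.001]
ft_force: [-4.1, -0.8, 9.5]
finger_gap: 60.5
```

Request:
send_rows(series="0 0 0 0 0 0; 0 0 0 0 0 0; 0 0 0 0 0 0; 0 0 0 0 0 0; 0 0 -0.02 0 0 0; 0 0 -0.04 0 0 0; 0 0 -0.06 0 0 0; 0 0 -0.06 0 0 0; 0 0 -0.03 0 0 0; 0 0 0 0 0 0; 0 0 0 0 0 0", jaw=1)

```text
clock: 19.75
ee_pos: [516.3, 191.1, 92.2]
tcp_rot: [-3.132, -0.242, 0.0]
ft_force: [-0.1, 0.2, -0.0]
finger_gap: 85.4
```

Run:
```python
from bench import r
from h import *
s=r.state();print(s["clock"],s["ee_pos"],s["ft_force"],s["finger_gap"])
goto(s,476.5,-57.8,95,-5)
```

```text
19.75 [516.31963222 191.12965158  92.21561893] [-0.12164433  0.19321334 -0.03671452] 85.42557437614674
yaw 8.8 q7 0.15 turn norm [-0.     0.     0.308] shift norm [-0.0359  0.5029 -0.0056] mm [-18.  251.5  -2.8]
```

Request:
send_rows(series="0 0 0 0 0 0.154; 0 0 0 0 0 0.154; -0.004 0.04 0 0 0 0; -0.005 0.07 0 0 0 0; -0.006 0.085 0 0 0 0; -0.006 0.085 0 0 0 0; -0.006 0.085 0 0 0 0; -0.005 0.07 0 0 0 0; -0.004 0.045 0.01 0 0 0; 0 0.0225 0.01 0 0 0; 0 0 0.01 0 0 0; 0 0 0 0 0 0; 0 0 0 0 0 0; 0 0 0 0 0 0")

```text
clock: 21.15
ee_pos: [476.7, -57.0, 77.4]
tcp_rot: [-3.139, 0.135, 0.0]
ft_force: [0.2, -0.1, -0.1]
finger_gap: 85.3
```

Run:
```python
from bench import r,cams
from h import *
s=r.state();print(s["clock"],s["ee_pos"])
goto(s,476.5,-57.8,-21,-5)
t=cams.snapshot("top");c=cams.snapshot("scene")
print(boxes(t,[proj(t,[520,188,38])[0]],z=38,half=24),boxes(c,[proj(c,[516,191,38])[0]],z=38,half=24))
a=cv2.resize(t["color"][145:245,130:230],None,fx=4,fy=4,interpolation=2)
b=cv2.resize(c["color"][180:280,270:370],None,fx=4,fy=4,interpolation=2)
cv2.imwrite("pics/o.png",np.hstack([a,b]))
```

```text
21.15 [476.7030889  -56.96298416  77.36523097]
yaw -4.9 q7 0.42 turn norm [-0.     0.     0.002] shift norm [-0.0003  0.0017  0.1967] mm [-0.1  0.9 98.4]
[(517.3, 190.2, 111.7, 62.4, -81.9)] [(516.2, 193.5, 107.5, 58.3, -80.6)]
```

View pics/o.png

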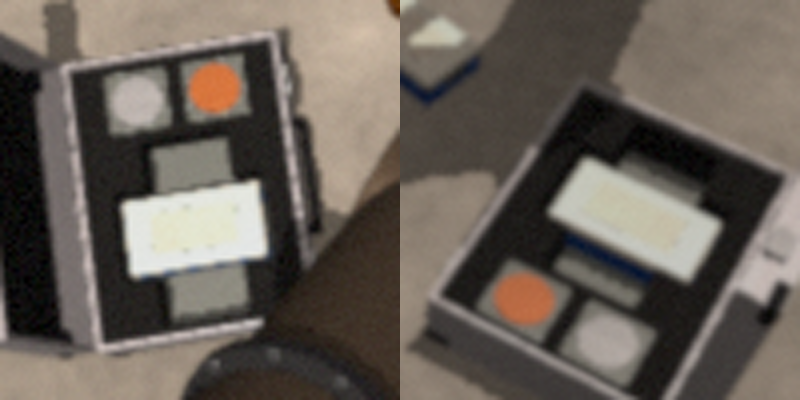

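Request:
send_rows(series="0 0.0017 0.03 0 0 0; 0 0 0.06 0 0 0; 0 0 0.05 0 0 0; 0 0 0.03 0 0 0; 0 0 0.02 0 0 0; 0 0 0.0067 0 0 0; 0 0 0 0 0 0")

```text
clock: 21.95
ee_pos: [476.7, -58.6, -20.8]
tcp_rot: [-3.139, 0.138, 0.0]
ft_force: [0.5, -0.7, 0.6]
finger_gap: 85.5
```

Request:
send_rows(series="0 0 0 0 0 0; 0 0 0 0 0 0; 0 0 0 0 0 0; 0 0 0 0 0 0; 0 0 0 0 0 0; 0 0 0 0 0 0", jaw=0)

```text
clock: 22.55
ee_pos: [477.1, -58.6, -19.9]
tcp_rot: [-3.138, 0.138, -0.002]
ft_force: [-1.2, -0.2, 7.3]
finger_gap: 60.9
```

Request:
send_rows(series="0 0 -0.01 0 0 0; 0 0 -0.03 0 0 0; 0 0 -0.05 0 0 0; 0 0 -0.06 0 0 0; 0 0 -0.05 0 0 0; 0 0 -0.02 0 0 0; 0 0 0 0 0 0; 0 0 0 0 0 0")

```text
clock: 23.35
ee_pos: [476.0, -58.1, 88.4]
tcp_rot: [-3.138, 0.137, 0.001]
ft_force: [-0.5, -0.1, -4.6]
finger_gap: 60.5
```

Run:
```python
from bench import r
from h import *
s=r.state();print(s["clock"],s["ee_pos"],s["ft_force"],s["finger_gap"])
goto(s,516.9,191,90,8.7)
```

```text
23.35 [476.04021142 -58.14780242  88.41357277] [-0.45572083 -0.06785396 -4.5522271 ] 60.51607960022973
yaw -5.0 q7 0.41 turn norm [-0.001  0.001 -0.304] shift norm [ 0.1562 -0.4802 -0.0032] mm [  78.1 -240.1   -1.6]
```

Request:
send_rows(series="0 0 0 0 0 -0.152; 0 0 0 0 0 -0.152; 0.013 -0.04 0 0 0 0; 0.023 -0.07 0 0 0 0; 0.028 -0.085 0 0 0 0; 0.028 -0.085 0 0 0 0; 0.028 -0.085 0 0 0 0; 0.021 -0.065 0 0 0 0; 0.01 -0.03 0 0 0 0; 0.0052 -0.0202 0 0 0 0; 0 0 0 0 0 0; 0 0 0 0 0 0; 0 0 0 0 0 0; 0 0 0 0 0 0")

```text
clock: 24.75
ee_pos: [517.8, 189.0, 89.3]
tcp_rot: [3.133, 0.233, 0.0]
ft_force: [0.7, 0.0, -3.6]
finger_gap: 60.9
```

Run:
```python
from bench import r
from h import *
s=r.state();print(s["clock"],s["ee_pos"],s["ft_force"],s["finger_gap"])
goto(s,516.9,191.2,20,8.7)
```

```text
24.75 [517.75301928 189.00329407  89.25735325] [ 0.68870808  0.03173833 -3.57364283] 60.90506923086974
yaw 8.5 q7 0.15 turn norm [ 0.    -0.    -0.004] shift norm [-0.001  -0.0046  0.1385] mm [-0.5 -2.3 69.3]
```

Request:
send_rows(series="-0.001 -0.0046 0.02 0 0 -0.004; 0 0 0.03 0 0 0; 0 0 0.03 0 0 0; 0 0 0.025 0 0 0; 0 0 0.015 0 0 0; 0 0 0.01 0 0 0; 0 0 0.006 0 0 0; 0 0 0 0 0 0; 0 0 0 0 0 0")

```text
clock: 25.65
ee_pos: [517.2, 192.7, 21.4]
tcp_rot: [-3.132, -0.242, -0.001]
ft_force: [-0.1, 0.4, -4.4]
finger_gap: 60.7
```

Request:
send_rows(series="0 0 0.003 0 0 0; 0 0 0 0 0 0")

```text
clock: 25.85
ee_pos: [517.0, 192.8, 19.8]
tcp_rot: [-3.132, -0.242, -0.001]
ft_force: [0.4, -0.5, -2.8]
finger_gap: 60.4
```

Request:
send_rows(series="0 0 0.002 0 0 0; 0 0 0.001 0 0 0; 0 0 0 0 0 0")

```text
clock: 26.15
ee_pos: [516.9, 192.7, 18.2]
tcp_rot: [-3.132, -0.242, -0.0]
ft_force: [-0.6, 0.0, -3.3]
finger_gap: 60.8
```

Request:
send_rows(series="0 0 0 0 0 0; 0 0 0 0 0 0; 0 0 0 0 0 0; 0 0 0 0 0 0; 0 0 -0.02 0 0 0; 0 0 -0.04 0 0 0; 0 0 -0.08 0 0 0; 0 0 -0.09 0 0 0; 0 0 -0.09 0 0 0; 0 0 -0.09 0 0 0; 0 0 -0.05 0 0 0; 0 0 0 0 0 0; 0 0 0 0 0 0; 0 0 0 0 0 0; 0 0 0 0 0 0", jaw=1)

```text
clock: 27.65
ee_pos: [516.1, 192.4, 247.1]
tcp_rot: [3.131, 0.241, -0.003]
ft_force: [-0.1, -0.0, -0.9]
finger_gap: 85.4
```

Run:
```python
from bench import r,cams
from h import *
s=r.state();print(s["clock"],s["ee_pos"],s["ft_force"])
t=cams.snapshot("top");c=cams.snapshot("scene")
print(boxes(c,[proj(c,[516,193,68])[0]],z=68,half=24))
a=cv2.resize(t["color"][120:245,90:230],None,fx=3,fy=3,interpolation=2)
b=cv2.resize(c["color"][165:290,270:410],None,fx=3,fy=3,interpolation=2)
cv2.imwrite("pics/p.png",np.hstack([a,b]))
```

```text
27.65 [516.12429549 192.41284075 247.05329173] [-0.07123951 -0.04877303 -0.94520555]
[(514.1, 212.5, 71.8, 56.4, -82.2)]
```

View pics/p.png

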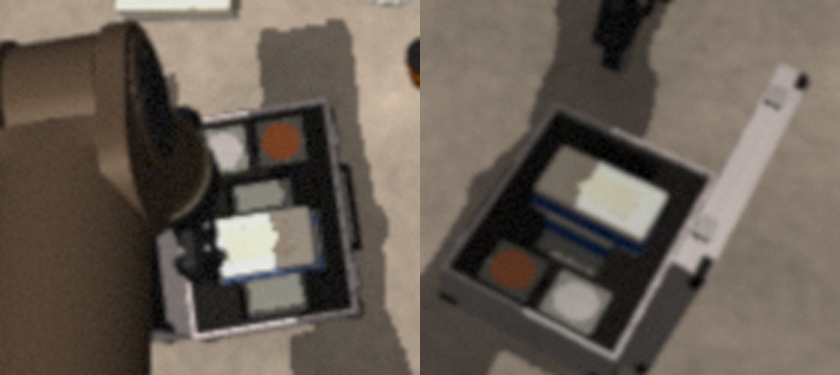

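Run:
```python
from bench import r,cams
from h import *
t=cams.snapshot("top");s=r.state()
th=np.radians(8.7);ey=np.array([-np.sin(th),np.cos(th)]);ex=np.array([np.cos(th),np.sin(th)])
c=np.array([546.8,192.5])
L=lambda p:[round(float((p-c)@ex),1),round(float((p-c)@ey),1)]
p=(np.array([(38,45),(68,362),(72,38),(103,362)])+.5)/4-.5+[105,140]
for w in ray(t,p,222)[:,:2]: print(L(w))
print("expected y outer/inner by angle",[(a,round(88-176*np.cos(a)+28*np.sin(a)),round(88-176*np.cos(a))) for a in(1.6,1.65,1.7,1.75,1.8)])
print("tcp case",L(s["ee_pos"][:2]),s["ee_pos"],s["joint_pos"].round(2))
```

```text
[115.2, 132.8]
[-114.1, 135.9]
[116.3, 108.0]
[-118.0, 111.9]
expected y outer/inner by angle [(1.6, 121, 93), (1.65, 130, 102), (1.7, 138, 111), (1.75, 147, 119), (1.8, 155, 128)]
tcp case [-29.9, 4.5] [516.52428988 192.4431705  247.42782711] [-1.08  0.35  0.85  1.74 -0.28  1.18  0.  ]
```

Request:
send_rows(series="0.01 -0.04 0 0 0 0; 0.01 -0.06 0 0 0 0; 0.01 -0.07 0 0 0 0; 0.01 -0.07 0 0 0 0; 0.01 -0.06 0 0 0 0; 0.01 -0.041 0 0 0 0; 0 0 0 0 0 0; 0 0 0.03 0 0 0; 0 0 0.05 0 0 0; 0 0 0.05 0 0 0; 0 0 0.03 0 0 0; 0 0 0 0 0 0; 0 0 0 0 0 0; 0 0 0 0 0 0", jaw=0)

```text
clock: 29.2
ee_pos: [521.2, 366.0, 169.4]
tcp_rot: [-3.131, -0.241, -0.003]
ft_force: [0.6, 0.7, 0.2]
finger_gap: -0.2
```

```bash
cat >> h.py <<'E'
_t=np.radians(8.7);EY=np.array([-np.sin(_t),np.cos(_t)]);EX=np.array([np.cos(_t),np.sin(_t)]);C=np.array([546.8,193.5])
def lidpath(st,a1,n,a0=None,rho=150,off=28,tipdz=24.5):
    """rows (tool y,z norm) along arc about hinge from current pose to angle a1"""
    e=st["ee_pos"];y=float((e[:2]-C)@EY)-88;z=e[2]+tipdz-52
    if a0 is None: a0=np.arctan2(z,-y)-np.arctan2(off,rho); print("tip polar angle a",a0.round(3),"rad",np.hypot(y,z).round(1),"y,z",round(y+88,1),round(z+52,1),"x",((e[:2]-C)@EX).round(1))
    A=np.linspace(a0,a1,n+1);Y=-rho*np.cos(A)+off*np.sin(A);Z=rho*np.sin(A)+off*np.cos(A)
    P=np.c_[Y,Z];P[0]=(y,z);d=np.diff(P,axis=0)
    print("; ".join(f"0 {-v[0]/500:.3f} {-v[1]/500:.3f} 0 0 0" for v in d))
E
python3 - <<'E'
from bench import r
from h import *
s=r.state();print(s["clock"],s["ee_pos"],s["ft_force"],s["finger_gap"],s["joint_pos"].round(2))
lidpath(s,1.3,8,a0=1.69,off=39)
E
```

```text
29.2 [521.19579814 365.96489819 169.4458913 ] [0.63932055 0.70079977 0.17366356] -0.17218676953918385 [-1.18  0.57  0.75  1.63 -0.42  1.11 -0.16]
0 0.074 -0.010 0 0 0; 0 0.014 -0.004 0 0 0; 0 0.015 -0.004 0 0 0; 0 0.015 -0.003 0 0 0; 0 0.015 -0.002 0 0 0; 0 0.015 -0.002 0 0 0; 0 0.015 -0.001 0 0 0; 0 0.015 -0.000 0 0 0
```

Request:
send_rows(series="0 0.025 -0.005 0 0 0; 0 0.025 -0.005 0 0 0; 0 0.014 0 0 0 0; 0 0.014 -0.004 0 0 0; 0 0.015 -0.004 0 0 0; 0 0.015 -0.003 0 0 0; 0 0.015 -0.002 0 0 0; 0 0.015 -0.002 0 0 0; 0 0.015 -0.001 0 0 0; 0 0.015 0 0 0 0; 0 0 0 0 0 0")

```text
clock: 30.3
ee_pos: [533.3, 280.8, 181.1]
tcp_rot: [3.132, 0.239, -0.001]
ft_force: [0.1, -0.0, -0.5]
finger_gap: -0.0
```

Run:
```python
from bench import r
from h import *
s=r.state();print(s["clock"],s["ee_pos"],s["ft_force"],s["joint_pos"].round(2))
lidpath(s,0.8,10,off=34)
```

```text
30.3 [533.31857048 280.77651896 181.13169207] [ 0.09785109 -0.03447066 -0.45167871] [-1.1   0.5   0.78  1.71 -0.39  1.1  -0.05]
tip polar angle a 1.35 rad 153.6 y,z 88.3 205.6 x -0.1
0 0.017 0.000 0 0 0; 0 0.017 0.001 0 0 0; 0 0.017 0.002 0 0 0; 0 0.017 0.003 0 0 0; 0 0.016 0.004 0 0 0; 0 0.016 0.005 0 0 0; 0 0.016 0.006 0 0 0; 0 0.016 0.007 0 0 0; 0 0.015 0.008 0 0 0; 0 0.015 0.008 0 0 0
```

Run:
```python
from bench import r,cams
from h import *
t=cams.snapshot("top");c=cams.snapshot("scene");e=r.state()["ee_pos"]+[0,0,24.5]
a=t["color"].copy();b=c["color"].copy()
a=cv2.resize(a[110:250,80:230],None,fx=2.6,fy=2.6,interpolation=2)
b=cv2.resize(b[130:290,265:430],None,fx=2.275,fy=2.275,interpolation=2)
q=(proj(c,e)[0]-[265,130])*2.275;cv2.drawMarker(b,(int(q[0]),int(q[1])),(0,255,0),0,10,1)
cv2.imwrite("pics/q.png",np.hstack([a,b]))
```

```text
(no output)
```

View pics/q.png

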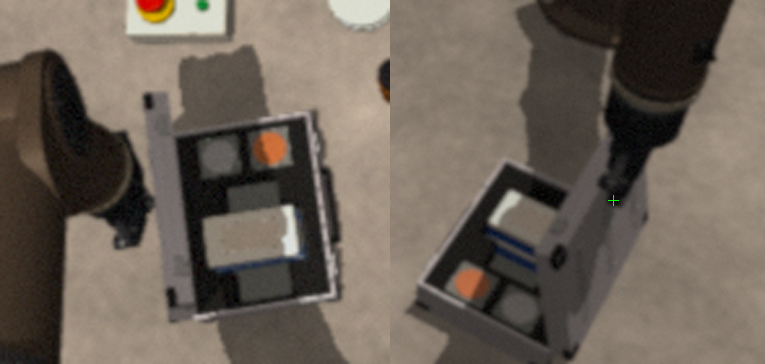

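The lid has moved to about 1.35 rad with the fingertip on its outer face. I'll carry on along the arc.

Request:
send_rows(series="0 0.017 0 0 0 0; 0 0.017 0.001 0 0 0; 0 0.017 0.002 0 0 0; 0 0.017 0.003 0 0 0; 0 0.016 0.004 0 0 0; 0 0.016 0.005 0 0 0; 0 0.016 0.006 0 0 0; 0 0.016 0.007 0 0 0; 0 0.015 0.008 0 0 0; 0 0.015 0.008 0 0 0; 0 0 0 0 0 0")

```text
clock: 31.5
ee_pos: [545.7, 200.6, 158.6]
tcp_rot: [3.131, 0.238, -0.001]
ft_force: [0.9, -0.0, 0.1]
finger_gap: -0.1
```

Run:
```python
from bench import r
from h import *
s=r.state();print(s["clock"],s["ee_pos"],s["ft_force"],s["joint_pos"].round(2))
lidpath(s,0.3,12,off=31)
```

```text
31.5 [545.70377922 200.63761593 158.61358495] [ 0.91293638 -0.04583217  0.10580717] [-0.98  0.49  0.77  1.79 -0.39  1.03  0.1 ]
tip polar angle a 0.815 rad 154.0 y,z 7.2 183.1 x -0.0
0 0.010 0.009 0 0 0; 0 0.011 0.008 0 0 0; 0 0.010 0.008 0 0 0; 0 0.010 0.008 0 0 0; 0 0.010 0.009 0 0 0; 0 0.009 0.009 0 0 0; 0 0.009 0.010 0 0 0; 0 0.008 0.010 0 0 0; 0 0.008 0.010 0 0 0; 0 0.008 0.011 0 0 0; 0 0.007 0.011 0 0 0; 0 0.007 0.011 0 0 0
```

Request:
send_rows(series="0 0.01 0.009 0 0 0; 0 0.011 0.008 0 0 0; 0 0.01 0.008 0 0 0; 0 0.01 0.008 0 0 0; 0 0.01 0.009 0 0 0; 0 0.009 0.009 0 0 0; 0 0.009 0.01 0 0 0; 0 0.008 0.01 0 0 0; 0 0.008 0.01 0 0 0; 0 0.008 0.011 0 0 0; 0 0.007 0.011 0 0 0; 0 0.007 0.011 0 0 0; 0 0 0 0 0 0")

```text
clock: 32.8
ee_pos: [553.5, 148.7, 101.3]
tcp_rot: [3.131, 0.24, -0.001]
ft_force: [-1.6, -1.2, 0.2]
finger_gap: -0.1
```

Run:
```python
from bench import r
from h import *
s=r.state();print(s["clock"],s["ee_pos"],s["ft_force"],s["joint_pos"].round(2))
lidpath(s,0.03,8,off=28)
```

```text
32.8 [553.54528767 148.73445146 101.33544141] [-1.62915842 -1.20461953  0.24111793] [-0.86  0.54  0.73  1.87 -0.45  0.91  0.24]
tip polar angle a 0.321 rad 152.4 y,z -45.3 125.8 x -0.1
0 0.006 0.010 0 0 0; 0 0.005 0.010 0 0 0; 0 0.004 0.010 0 0 0; 0 0.004 0.010 0 0 0; 0 0.004 0.010 0 0 0; 0 0.003 0.011 0 0 0; 0 0.003 0.011 0 0 0; 0 0.003 0.011 0 0 0
```

Request:
send_rows(series="0 0.006 0.01 0 0 0; 0 0.005 0.01 0 0 0; 0 0.004 0.01 0 0 0; 0 0.004 0.01 0 0 0; 0 0.004 0.01 0 0 0; 0 0.003 0.011 0 0 0; 0 0.003 0.011 0 0 0; 0 0 0.009 0 0 0; 0 0 0 0 0 0")

```text
clock: 33.7
ee_pos: [555.7, 135.1, 60.9]
tcp_rot: [3.132, 0.241, -0.002]
ft_force: [-0.0, -0.2, -0.2]
finger_gap: -0.4
```

Request:
send_rows(series="0 0 0.004 0 0 0; 0 0 0.004 0 0 0; 0 0 0 0 0 0")

```text
clock: 34.0
ee_pos: [556.0, 135.5, 57.5]
tcp_rot: [-3.132, -0.242, 0.0]
ft_force: [0.2, -0.0, -0.1]
finger_gap: -0.2
```

Request:
send_rows(series="0 0 0.002 0 0 0; 0 0 0.002 0 0 0; 0 0 0 0 0 0")

```text
clock: 34.3
ee_pos: [556.1, 135.5, 55.6]
tcp_rot: [-3.132, -0.242, -0.0]
ft_force: [-0.2, -1.5, 0.6]
finger_gap: 0.0
```

Request:
send_rows(series="0 0 0.002 0 0 0; 0 0 0.001 0 0 0; 0 0 0 0 0 0")

```text
clock: 34.6
ee_pos: [556.2, 135.6, 55.4]
tcp_rot: [-3.131, -0.241, -0.001]
ft_force: [-5.8, -1.0, 18.4]
finger_gap: 0.1
```

Request:
send_rows(series="0 0 0.001 0 0 0; 0 0 0 0 0 0; 0 0 -0.01 0 0 0; 0 0 -0.03 0 0 0; 0 0 -0.06 0 0 0; 0 0 -0.08 0 0 0; 0 0 -0.08 0 0 0; 0 0 -0.08 0 0 0; 0 0 0 0 0 0; 0 0 0 0 0 0")

```text
clock: 35.6
ee_pos: [556.5, 135.8, 224.8]
tcp_rot: [-3.131, -0.242, -0.003]
ft_force: [0.3, 0.4, -1.1]
finger_gap: 0.1
```

Run:
```python
from bench import r,cams
from h import *
s=r.state();print(s["clock"],s["ee_pos"],s["ft_force"])
t=cams.snapshot("top");c=cams.snapshot("scene")
print(boxes(t,[(342,210)]))
cv2.imwrite("pics/f.png",np.hstack([cv2.resize(t["color"][100:260,80:380],None,fx=1.5,fy=1.5,interpolation=2),cv2.resize(c["color"][130:290,250:400],None,fx=1.5,fy=1.5,interpolation=2)]))
```

```text
35.6 [556.4862357  135.77793231 224.83014258] [ 0.31249533  0.43919318 -1.07095005]
[(483.1, -342.1, 111.1, 61.6, 89.3)]
```

View pics/f.png

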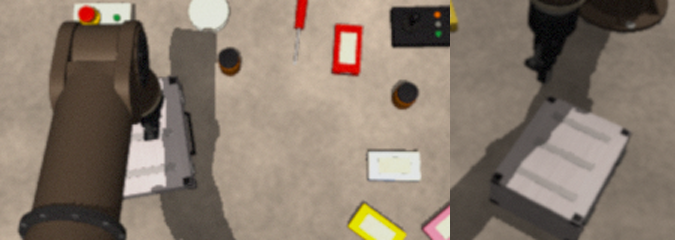

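The lid is shut, box C lies flat and unmoved on the bench, both jars are in place, and the arm is clear.

```bash
python3 -c "
from bench import order
print(order.close_job())"
```

```text
the job is handed in; nothing more can be done
None
```

I handed the job in at about 36 s of the 72 s. It gives no verdict, so what follows rests on my own checks.

- **Weights:** I lifted two of the boxes. The one near (596, -232) mm weighed about 0.77 kg, so it is the heaviest. The one near (477, -59) mm weighed about 0.43 kg. I did not lift the third, near (485, -342) mm; I took it as the empty one by elimination.
- **Stacking:** I set the heaviest box on the pocket's floor first and then laid the 0.43 kg box on top. Both went in without any sideways push back. Heights at release matched the stack to about 1 mm.
- **Lid:** I pushed it down slowly with closed fingertips until it stopped at about 18 N. The fingertip was then within 1 mm of the height expected for a shut lid, and the last picture shows the lid shut.
- **Rest of the scene:** In the last picture the empty box lies flat and has not moved, and the jars stand in place by eye. The arm was well clear, with the contact force near zero.

**Disagreements:**
- The first grasp closed on nothing because the fingertips sit about 24 mm higher than the reported tool point. I measured this by touching a box top (briefly 51 N on the fingers) and corrected for it.
- The two cameras disagreed by 3–6 mm in y, so I worked between them.
- The automatic outline of the upper box failed because of shadow. I judged that box's placing by eye, release height and force.

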